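# Unload the tested converter from the test nest

### The arm

A 6-joint arm with a two-finger parallel gripper is mounted at the origin on the work surface. World frame = base frame: x ahead of the robot, y to its left, z up, the work surface at z = 0. Lengths are in m, angles in rad, forces in N, time in s.
With the tool pointing down it reaches from about 0.35 to 0.975 m from the base axis. Payload 4.9 kg.
Tool frame: the origin (TCP) lies on the mounting face of the last link; the fingertips stand 173 mm ahead of it and the grasp point (between the pads) lies 155 mm ahead of it; z points along the fingers, y is the line along which they close (so a half turn about z gives the same grasp; the last joint's range is limited). The gripper opens to 85 mm and grips with 20 to 120 N. Pads are 22 mm wide; open, the fingers measure 114 mm over their backs; the gripper's body (76 mm by 85 mm) begins 54 mm behind the grasp point. The pads swing forward as they close: fully open they stand 13 mm farther back than shut.
Start: joints at [1.216, 0.053, 1.613, -0, 1.476, -0.119], TCP at [0.146, 0.608, 0.405] pointing down, gripper open.
Joint ranges: [-3.01, 3.01], [-1.01, 2.22], [0.06, 2.58], [-1.02, 4.17], [0.09, 2.62], [-3.14, 3.14]. Speed limits (rad/s): [2.57, 2.57, 3.14, 3.14, 3.14, 3.14].

### API

Orientations are given as a rotation vector (axis times angle).
In Python, from station import monitor, eyes, finish_job gives the robot as it stands. The module is installed in compiled form; this text tells all that it offers.
- The arm moves only by the tool step_arm, never from a script. Its argument "commands" is a list of rows, each a list of 3 entries, a list of its own where there are three numbers: the opening in per cent of the stroke, from 0 (shut) to 100 (fully open), then the shift along the tool's x, y, z in mm, then the turn about the tool's z in degrees. In form: [[hand, [x, y, z], yaw], ...]. A call has 1 to 12 rows; each row is the pose to reach, as a shift and turn from the pose commanded when the call began, along the tool's axes at that moment; what a row does not reach only later rows make up. A row lasts 1/8 s, in which the tool goes at most 62.5 mm and 10.7 degrees, less where a joint would pass 70% of its speed; a pose out of reach is approached as far as the arm can. A call with a gripper value outside its range is refused whole. The fingers move at their own pace and stop on an object; "squeeze" is the grip in N (left out, the last holds). Time passes only in rows, so rows that repeat a pose let the fingers close. It gives the time, the measured TCP pose, the force, the opening and the grip force at its end, in the units of the state.
- monitor.get_obs(): the state, without advancing time (a new reading comes with each control period).
- eyes.get_image(name): name is "scene" or "top" or "wrist"; returns the picture (420x560x3 uint8, red, green, blue); there is no depth.
- eyes.camera_info(name): a dict with "camera_matrix" (3x3 intrinsics, pixels), "extrinsics" (4x4, takes a point from camera to world coordinates). Camera axes: x right, y down, z forward; pixel columns grow to the right and rows downward; lengths in m; the calibration is good to about 2 mm. A picture is of the moment at which its call begins: read the wrist's pose just before it. camera_info takes no time and is no camera call; for the wrist camera it gives the pose at the moment of the call.
- finish_job(): hands the job in; it is judged then, once.
The state is a dict: "t": time; "q": joint angles; "dq": joint speeds; "effort": joint torques, N m; "tool_pos": TCP position; "tool_rot": TCP orientation; "contact_force": force on the tool from outside, world axes, zero at the start; "wrist_torque": the same for the moment, N m; "opening": finger opening in m; "grip_force": force on a finger pad.
Only numpy, scipy, OpenCV 4.12 (cv2) and the standard library are available. Lean on these libraries where they do the work, as an engineer would, in place of code of your own. Each camera call takes 0.05 s, during which the arm holds its last target. There are 200 camera calls.

### The job

The converter in the test nest has passed and has to come out. Lift the lock collar on the nest's lever and push the lever over until its pin has dropped home in the release hole; then draw the converter straight up out of its well without wrenching it, and stand it gently upright in the black tray next to the finished one, leaving the rest of the bench undisturbed.

Things in the scene. Friction and masses are not known exactly. Their poses are not given: they have to be found in the camera images.
- nest: Test nest, fixed to the bench. Origin on the bench surface under the centre of its well; z up; +x from the well to the lever. Aluminium base plate 12 mm thick, x -60 to +212, y +-65 mm. On it the well , a contact slide on the well's +x side, and past that the lever. Nothing on the slide or lever side stands above 98 mm.
- well: The deep well; origin at the centre of its mouth, 127 mm above the bench, axes as the nest's. Light grey block, outside 92 (x) by 77 (y), inside 63 by 47 mm (1.5 mm clear all round), floor 12 mm above the bench. Each wall across y (15 mm thick) has a finger cut-out in its middle, 36 mm wide in x, 55 mm down from the rim, open above and outside.
- contact: Contact slide; origin at the tip of its nose (18 wide, 12 high, 67 mm above the bench). While the lever is locked it sticks about 6 mm into the socket in the converter's +x face, which then rises only 3 mm. The lever draws the nose out along the nest's +x by 16.5 mm per rad; it is clear of the converter past 0.6 rad.
- module: The converter to unload: finned black case 60 (x) by 44 (y) by 110 (z) mm, thin yellow gasket under the lid, 0.3 to 0.6 kg. Origin at the centre of its underside, z up. It starts standing on the well's floor, axes along the nest's, up to 1 mm off centre each way, top 5 mm below the rim. Its y faces are flat for gripping.
- tray: Black open tray, fixed, 190 (x) by 130 (y) mm outside, 28 mm high, walls and floor 4 mm thick. Origin at the centre of its underside, z up.
- finished: A converter of the same kind and size, already unloaded, standing loose in the tray's -x half (about 49 mm from the middle), axes about along the tray's; the other half is free. Origin at the centre of its underside.
- lever (a joint): Lever angle, rad: 0 locked, grows anticlockwise seen from above, about the vertical axis through lever_pivot; at most 1.3. Turns easily (about 2 N at the collar). The pin under the collar stands in the lock hole at 0. The release hole, in an adjustable plate, lies anywhere from 0.86 to 1.14. Holes are 11 mm wide for the 8 mm pin: 0.03 rad of play either way.
- collar (a joint): Lift of the lock collar, m: 0 fully down (pin home in a hole), 0.008 with the pin riding on the flat plate between the holes, 0.014 at most. A spring presses it down, 4.5 N at the bottom, 8 N at the top: over the release hole it drops in by itself unless held up; held up, it passes over the hole. Above 0.008 it is out of the lock hole.
- collar_grip (a point): Point on the collar's axis 12 mm below its top. The collar is an upright black cylinder 26 mm across, 36 mm high, around a 16 mm steel post at the lever's end, 70 mm from lever_pivot; fully down its underside is 56, its top 92 and the post's top 98 mm above the bench. It turns with the lever and slides up the post.
- lever_pivot (a point): Point on the lever's vertical axis, 50 mm above the bench, 112 mm from the well's centre along the nest's +x. The flat steel lever arm (18 wide, its top 54 mm above the bench) points 0.5 rad clockwise of the nest's +x when locked. The index plates lie under it, tops 40 mm above the bench, 55 to 85 mm from the axis.
- screwdriver: Screwdriver, 190 mm long, lying loose on the bench; origin at its middle. Leave it alone.
- tape_roll: Roll of tape, 88 mm across, 25 mm high, lying loose on the bench; origin at the centre of its underside. Leave it alone.
Mind the look-alikes: they are no part of the job. Leave any brown or turquoise look-alike of the finished alone.

How it is judged:
By the outcome, as a careful person would: the job done as asked, in the order asked, and still so for the second after the job is handed in, with the robot touching nothing.
It also fails if it takes over 61 s, if anything falls off the work surface, if the arm or the gripper's body presses on something with over 40 N, if the wrist force passes 120 N, or if a joint passes its speed limit or range.

## Working session

There is one attempt and no reset: what is moved stays moved. The work goes in short steps, Python scripts to look and compute and a tool call to move; the robot and the scene stay as the last step left them, time stands still between calls to the robot, and variables do not carry over. Pictures are saved under pics/ and viewed, at most 10 in all, crops included, and the job is handed in when it is done.

Besides the shell and the picture viewer there is one more tool, called after ">>>" by a JSON object that holds its "op" and its "data". step_arm: Moves the arm, as the interface text tells. Its arguments: {"type":"object","properties":{"commands":{"type":"array"},"squeeze":{"type":"number"}},"required":["commands"]}

```bash
mkdir -p pics
python3 - <<'E'
from station import monitor, eyes
import cv2,numpy as np
np.set_printoptions(precision=4,suppress=True)
o=monitor.get_obs();print(o)
for n in("scene","top"):
    im=eyes.get_image(n);cv2.imwrite(f"pics/{n}0.png",im[:,:,::-1]);i=eyes.camera_info(n);print(n,i)
print(eyes.camera_info("wrist"))
E
```

```text
{'t': 0.0, 'q': array([ 1.216 ,  0.0534,  1.6143, -0.    ,  1.476 , -0.119 ]), 'dq': array([ 0.    , -0.0012,  0.0002, -0.0008,  0.0009,  0.0001]), 'effort': array([ -0.0014, -39.3675, -37.0179,  -0.0002,   0.0072,  -0.    ]), 'tool_pos': array([0.1459, 0.6074, 0.4034]), 'tool_rot': array([-0.3695, -3.1193,  0.0033]), 'contact_force': array([-0.0333,  0.1279,  0.0772]), 'wrist_torque': array([ 0.0055,  0.0273, -0.0214]), 'grip_force': 0.0, 'opening': 0.08515928504001508}
scene {'camera_matrix': array([[393.2059,   0.    , 277.1363],
       [  0.    , 393.2059, 205.9137],
       [  0.    ,   0.    ,   1.    ]]), 'extrinsics': array([[-0.4718,  0.7325, -0.4908,  0.9746],
       [ 0.8816,  0.3987, -0.2524,  0.2285],
       [ 0.0108, -0.5518, -0.8339,  0.8316],
       [ 0.    ,  0.    ,  0.    ,  1.    ]])}
top {'camera_matrix': array([[430.6751,   0.    , 285.8803],
       [  0.    , 430.6751, 211.3168],
       [  0.    ,   0.    ,   1.    ]]), 'extrinsics': array([[ 0.0224, -0.9875,  0.156 ,  0.3713],
       [-0.9997, -0.0226,  0.0011, -0.0071],
       [ 0.0024, -0.156 , -0.9878,  1.0266],
       [ 0.    ,  0.    ,  0.    ,  1.    ]])}
{'camera_matrix': array([[330.6369,   0.    , 278.9633],
       [  0.    , 330.6369, 209.5745],
       [  0.    ,   0.    ,   1.    ]]), 'extrinsics': array([[ 0.2343,  0.9372,  0.2584,  0.0802],
       [ 0.9722, -0.2252, -0.0644,  0.6239],
       [-0.0022,  0.2663, -0.9639,  0.3736],
       [ 0.    ,  0.    ,  0.    ,  1.    ]])}
```

View pics/top0.png

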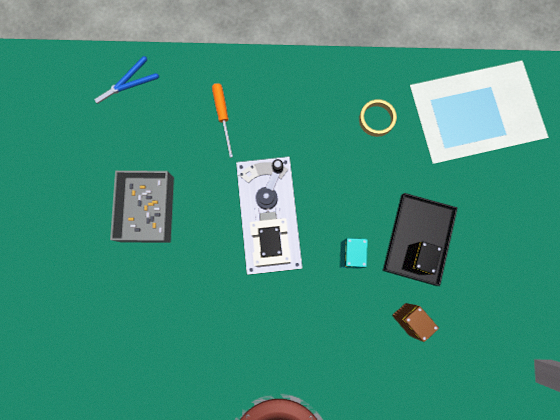

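View pics/scene0.png

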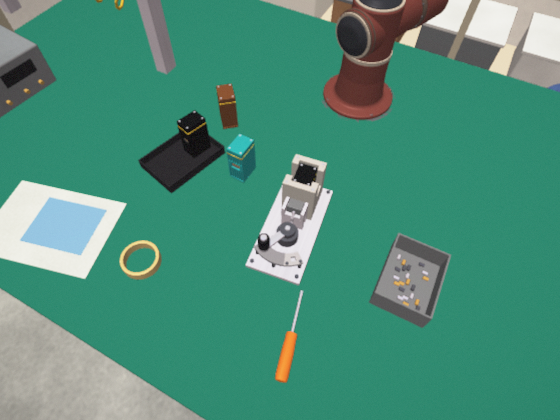

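The top view shows the nest, with the converter in its well at (270,242), the lever pivot at (267,198) and the collar at (278,166). The black tray is centred near (420,240), with the finished black converter at (428,257) in its lower end and its upper end free. The turquoise (356,252) and brown (416,322) look-alikes stand outside the tray. The scene view agrees. The screwdriver is at (222,118) and the tape at (378,118).

```bash
cat > h.py <<'E'
import numpy as np,cv2
from station import monitor,eyes
from scipy.spatial.transform import Rotation as R
np.set_printoptions(precision=4,suppress=True)
def ray(info,px,z):
    K,E=info["camera_matrix"],info["extrinsics"]
    px=np.atleast_2d(np.float64(px));d=(np.c_[px,np.ones(len(px))]@np.linalg.inv(K).T)@E[:3,:3].T
    c=E[:3,3];return (c+d*((z-c[2])/d[:,2])[:,None])[:,:2]
def proj(info,P):
    K,E=info["camera_matrix"],info["extrinsics"]
    p=(np.atleast_2d(P)-E[:3,3])@E[:3,:3]@K.T;return p[:,:2]/p[:,2:]
def big(m,lo=0):
    c,_=cv2.findContours(m.astype(np.uint8),cv2.RETR_EXTERNAL,cv2.CHAIN_APPROX_NONE)
    return max(c,key=cv2.contourArea)
def rect(info,c,z):
    p=(ray(info,c[:,0,:],z)*1000).astype(np.float32);return cv2.minAreaRect(p)
E
python3 - <<'E'
from h import *
info=eyes.camera_info("top");im=cv2.imread("pics/top0.png");hsv=cv2.cvtColor(im,cv2.COLOR_BGR2HSV)
H,S,V=cv2.split(hsv)
X=np.indices(V.shape)[1];Y=np.indices(V.shape)[0]
# anything not green table
ng=~((H>65)&(H<90)&(S>120))
c=big(ng&(X>200)&(X<320)&(Y>140)&(Y<290)); print("plate",rect(info,c,.012),cv2.boundingRect(c))
m=ng&(X>375)&(X<470)&(Y>185)&(Y<295); c=big(m); print("tray",rect(info,c,.028),cv2.boundingRect(c))
p=ray(info,c[:,0,:],.028)
hull=cv2.convexHull(c);ap=cv2.approxPolyDP(hull,4,True)[:,0];print(ap,ray(info,ap,.028))
s=cv2.resize(im[145:285,225:315],None,fx=6,fy=6,interpolation=cv2.INTER_CUBIC);s=s[:600*2]
b=cv2.resize(im[185:345,335:465],None,fx=3.6,fy=3.6,interpolation=cv2.INTER_CUBIC)
a=cv2.resize(im[150:280,230:310],None,fx=4.4,fy=4.4,interpolation=cv2.INTER_CUBIC)
h=max(a.shape[0],b.shape[0]);pad=lambda q:cv2.copyMakeBorder(q,0,h-q.shape[0],0,0,0)
out=np.hstack([pad(a),pad(b)]);cv2.imwrite("pics/crop1.png",out[:600,:800]);print(out.shape)
E
```

```text
plate ((524.9436645507812, 35.772037506103516), (273.6567077636719, 131.85885620117188), 7.596765995025635) (236, 156, 67, 119)
tray ((473.0582580566406, -320.3455810546875), (133.97946166992188, 189.90579223632812), 75.33536529541016) (383, 193, 74, 93)
[[404 193]
 [456 207]
 [439 285]
 [383 269]] [[ 0.5793 -0.2843]
 [ 0.5485 -0.4061]
 [ 0.3665 -0.36  ]
 [ 0.3999 -0.2324]]
(576, 820, 3)
```

View pics/crop1.png

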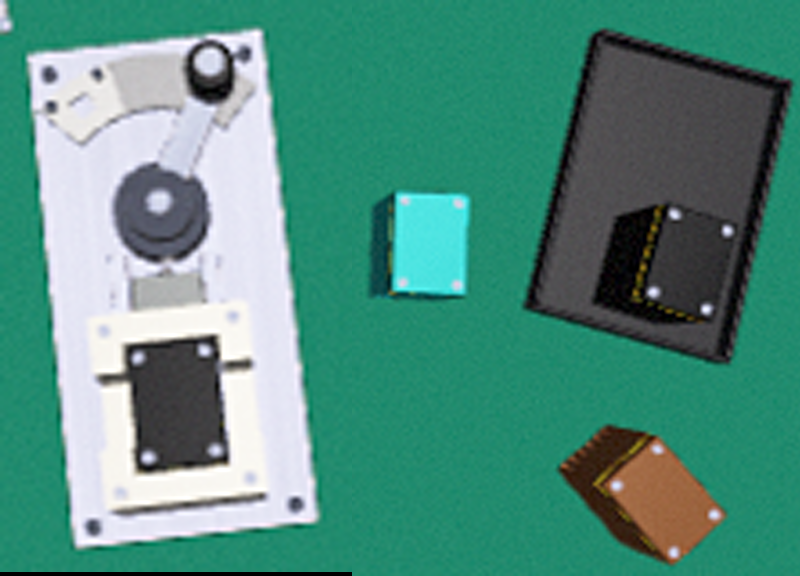

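The crop confirms the picks. The module is the black case inside the light-grey well, with its lid at crop (180,405). The black case in the tray at crop (690,260) is the finished one, and the upper tray half is free. Turquoise and brown are the look-alikes. The release hole is a small white opening at crop (80,103).

```bash
cat >> h.py <<'E'
NY=np.deg2rad(7.6);PL=np.array([.5249,.0358])
def nest(x,y=0,o=None,yaw=None):
    yaw=NY if yaw is None else yaw;o=PL-.076*np.array([np.cos(yaw),np.sin(yaw)]) if o is None else o
    c,s=np.cos(yaw),np.sin(yaw);return np.array([o[0]+c*x-s*y,o[1]+s*x+c*y])
def go(xyz,ang=None,cur=None):
    """shift(mm, tool axes) and yaw(deg) from current to TCP xyz with tool-y line at world angle ang"""
    o=monitor.get_obs();Rm=R.from_rotvec(o["tool_rot"]).as_matrix()
    d=Rm.T@(np.array(xyz)-o["tool_pos"])*1000
    a=np.arctan2(Rm[1,1],Rm[0,1]);t=0 if ang is None else -np.rad2deg((ang-a+np.pi/2)%np.pi-np.pi/2)
    print("shift",d.round(1),"yaw",round(t,1),"toolY ang",round(a,4),"F",o["contact_force"],"t",o["t"],"q6",o["q"][5]);return d,t
E
python3 - <<'E'
from h import *
i=eyes.camera_info("top")
piv=nest(.112);print("well",nest(0),"piv",piv,"collar",piv+.07*np.array([np.cos(NY-.5),np.sin(NY-.5)]))
hole=ray(i,[248.2,173.4],.04)[0];v=hole-piv;print(hole,np.hypot(*v),np.arctan2(v[1],v[0])+.5-NY)
print("collar top px->",ray(i,[277.7,166],.095))
go([.60,.03,.36],1.203)
E
```

```text
well [0.4496 0.0257] piv [0.5606 0.0406] collar [0.6259 0.0154]
[0.6154 0.0846] 0.07030193188107864 1.043821398377683
collar top px-> [[0.6202 0.0144]]
shift [-576.4 -455.3   44.3] yaw 7.6 toolY ang 1.335 F [-0.4848 -0.7467  0.2425] t 0.1 q6 -0.11898918836090638
```

>>> {"op": "step_arm", "data": {"commands": [[100,[-50,-40,0],1],[100,[-100,-79,4],2],[100,[-150,-118,8],3],[100,[-200,-158,12],4],[100,[-250,-197,16],5],[100,[-300,-237,20],6],[100,[-350,-276,24],7],[100,[-400,-316,28],7.6],[100,[-450,-355,33],7.6],[100,[-500,-395,38],7.6],[100,[-540,-427,42],7.6],[100,[-576,-455,44],7.6]]}}

```text
t: 1.6
tool_pos: [0.6007, 0.0284, 0.3597]
tool_rot: [-0.578, -3.087, 0.0]
contact_force: [-0.4, 0.7, -1.1]
opening: 0.0855
grip_force: 0.0
```

>>> {"op": "step_arm", "data": {"commands": [[100,[0,0,0],0],[100,[0,0,0],0],[100,[0,0,0],0]]}}

```text
t: 1.98
tool_pos: [0.5991, 0.0318, 0.3606]
tool_rot: [-0.573, -3.089, -0.0]
contact_force: [-0.5, 1.2, 0.4]
opening: 0.0852
grip_force: 0.0
```

Run:
```python
from h import *
go([.60,.03,.36],1.203)
i=eyes.camera_info("wrist");im=eyes.get_image("wrist");cv2.imwrite("pics/w1.png",im[:,:,::-1])
np.savez("w1",**i)
print(i["extrinsics"])
```

```text
shift [-1.5 -1.4  0.6] yaw 0.0 toolY ang 1.2039 F [-0.4608  1.1501  0.4166] t 1.975 q6 -1.2748705574761356
[[ 0.3594  0.8995  0.2484  0.5361]
 [ 0.9332 -0.3463 -0.0959  0.0567]
 [-0.0002  0.2662 -0.9639  0.3307]
 [ 0.      0.      0.      1.    ]]
```

View pics/w1.png

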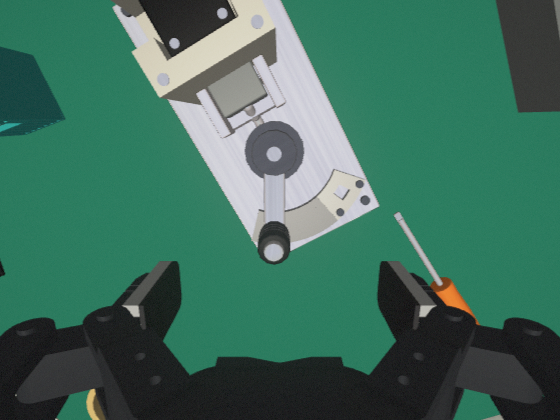

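The wrist view shows the lever pointing straight up the picture from the collar, whose post top is at (273,250). The pivot hub is at (274,153), and the release hole in the adjustable plate is at (343,191), right of the lever.

Run:
```python
from h import *
i=dict(np.load("w1.npz"));im=cv2.imread("pics/w1.png")
post=ray(i,[273.5,251.5],.098)[0]
# base-plate edges: right edge & lower edge, from mask
hsv=cv2.cvtColor(im,cv2.COLOR_BGR2HSV);H,S,V=cv2.split(hsv)
ng=~((H>65)&(H<90)&(S>120))
# right long edge
pts=[(np.where(ng[r,260:420])[0].max()+260,r) for r in range(40,160,4)]
w=ray(i,pts,.012);l=cv2.fitLine(np.float32(w),cv2.DIST_HUBER,0,.001,.001).ravel();print("edge R",l, np.rad2deg(np.arctan2(l[1],l[0])))
pts2=[]
for r in range(130,205,4):
    cs=np.where(ng[r,140:260])[0];pts2.append((cs.min()+140,r))
w=ray(i,pts2,.012);l2=cv2.fitLine(np.float32(w),cv2.DIST_HUBER,0,.001,.001).ravel();print("edge L",l2,np.rad2deg(np.arctan2(l2[1],l2[0])))
pts3=[]
for c in range(300,372,4):
    rs=np.where(ng[180:260,c])[0];pts3.append((c,rs.max()+180))
w=ray(i,pts3,.012);l3=cv2.fitLine(np.float32(w),cv2.DIST_HUBER,0,.001,.001).ravel();print("edge end",l3,np.rad2deg(np.arctan2(l3[1],l3[0])))
yaw=np.arctan2(l[1],l[0])%np.pi
n=np.array([-np.sin(yaw),np.cos(yaw)]);u=np.array([np.cos(yaw),np.sin(yaw)])
yc=(l[2:]@n+l2[2:]@n)/2;xe=np.median(w@u);o=u*(xe-.212)+n*yc
print("width",(l[2:]-l2[2:])@n,"well",o,"yaw",yaw)
piv=o+.112*u;print("piv",piv,"collar exp",piv+.07*np.array([np.cos(yaw-.5),np.sin(yaw-.5)]),"collar seen",post)
g=im[165:215,320:390];hole=ray(i,[342.5,191],.04)[0];v=hole-piv;print("hole",hole,np.hypot(*v),np.arctan2(v[1],v[0])+.5-yaw)
a=np.arctan2(*(post-piv)[::-1]);print("lever ang",a,np.hypot(*(post-piv)))
cv2.imwrite("pics/w1c.png",cv2.resize(im[150:270,240:400],None,fx=5,fy=5,interpolation=cv2.INTER_CUBIC))
```

```text
edge R [0.9913 0.1319 0.525  0.1035] 7.577602
edge L [ 0.9914  0.131   0.5508 -0.024 ] 7.5290766
edge end [ 0.1272 -0.9919  0.6574  0.0697] -82.692665
width 0.12979767 well [0.4491 0.0279] yaw 0.13225411
piv [0.5601 0.0427] collar exp [0.6255 0.0175] collar seen [0.6253 0.0179]
hole [0.6153 0.0873] 0.07097771999448947 1.047948703486838
lever ang -0.36325717185834855 0.06965765700170967
```

View pics/w1c.png

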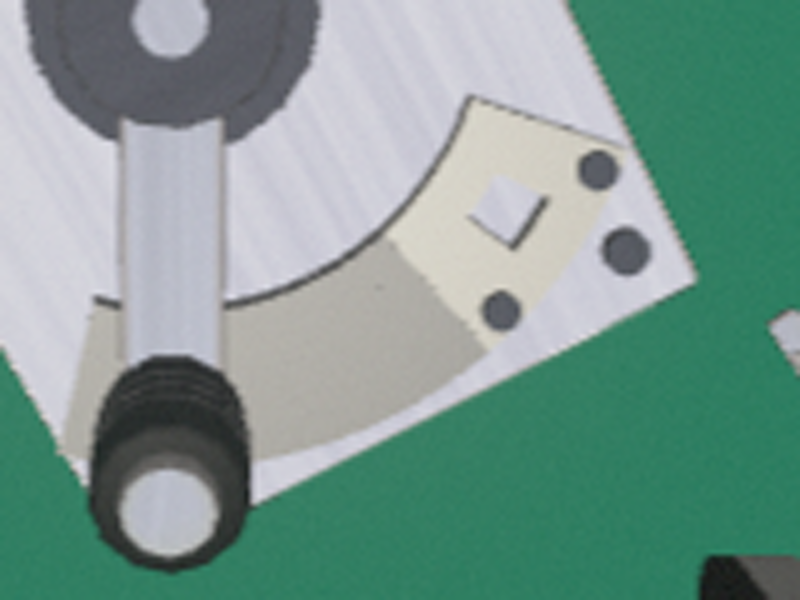

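```bash
python3 -c "
from h import *
go([.6254,.0177,.232],1.203)"
```

```text
shift [-29.6  -3.8 128.7] yaw 0.1 toolY ang 1.204 F [-0.1749  0.5994  0.6192] t 2.025 q6 -1.2748845904219497
```

>>> {"op": "step_arm", "data": {"commands": [[80,[-15,-2,20],0],[80,[-29.5,-3.8,50],0],[80,[-29.5,-3.8,90],0],[80,[-29.5,-3.8,115],0],[70,[-29.5,-3.8,128.5],0],[60,[-29.5,-3.8,128.5],0],[40,[-29.5,-3.8,128.5],0],[20,[-29.5,-3.8,128.5],0],[15,[-29.5,-3.8,128.5],0],[15,[-29.5,-3.8,128.5],0],[15,[-29.5,-3.8,128.5],0]], "squeeze": 40}}

```text
t: 3.4
tool_pos: [0.6267, 0.0165, 0.2342]
tool_rot: [0.575, 3.086, 0.001]
contact_force: [-1.5, 0.8, 5.9]
opening: 0.0251
grip_force: 39.3
```

>>> {"op": "step_arm", "data": {"commands": [[15,[0,0,-4],0],[15,[0,0,-8],0],[15,[0,0,-11],0],[15,[0,0,-11],0]]}}

```text
t: 3.9
tool_pos: [0.6263, 0.0163, 0.2425]
tool_rot: [0.576, 3.085, 0.0]
contact_force: [6.5, -0.1, -7.7]
opening: 0.0249
grip_force: 39.7
```

>>> {"op": "step_arm", "data": {"commands": [[15,[0,0,-2],0],[15,[0,0,-3],0],[15,[0,0,-3],0]]}}

```text
t: 4.28
tool_pos: [0.6262, 0.0163, 0.2451]
tool_rot: [0.576, 3.086, 0.0]
contact_force: [7.6, -1.1, -7.5]
opening: 0.025
grip_force: 39.7
```

Run:
```python
from h import *
o=monitor.get_obs();print(o["tool_pos"],o["contact_force"])
# arc rows about pivot, relative to lock point, in current tool axes
Rm=R.from_rotvec(o["tool_rot"]).as_matrix();a0=.13225-.5
P=lambda t:.07*np.array([np.cos(a0+t),np.sin(a0+t),0])
for t in np.r_[np.arange(.1,1.01,.1),1.045]:
    print(round(t,3),(Rm.T@(P(t)-P(0))*1000).round(1),round(-np.rad2deg(t),1))
```

```text
[0.6262 0.0163 0.2451] [ 7.607  -1.0691 -7.5096]
0.1 [0.4 7.  0. ] -5.7
0.2 [ 1.4 13.9  0. ] -11.5
0.3 [ 3.2 20.7  0. ] -17.2
0.4 [ 5.6 27.3  0. ] -22.9
0.5 [ 8.6 33.5  0. ] -28.6
0.6 [12.3 39.5 -0. ] -34.4
0.7 [16.5 45.1 -0. ] -40.1
0.8 [21.3 50.2 -0. ] -45.8
0.9 [26.6 54.8 -0. ] -51.6
1.0 [32.3 58.9 -0. ] -57.3
1.045 [34.9 60.5 -0.1] -59.9
```

>>> {"op": "step_arm", "data": {"commands": [[15,[-0.5,3.5,0],-3],[15,[-0.6,7,0],-5.7],[15,[0.4,13.9,0],-11.5],[15,[2.2,20.7,0],-17.2],[15,[4.6,27.3,0],-22.9],[15,[7.6,33.5,0],-28.6],[15,[11.3,39.5,0],-34.4],[15,[15.5,45.1,0],-40.1],[15,[20.3,50.2,0],-45.8],[15,[25.6,54.8,0],-51.6],[15,[25.6,54.8,0],-51.6]]}}

```text
t: 5.65
tool_pos: [0.6215, 0.0779, 0.2447]
tool_rot: [-0.827, 3.029, 0.003]
contact_force: [5.0, 4.2, -8.0]
opening: 0.0251
grip_force: 39.7
```

Run:
```python
from h import *
o=monitor.get_obs();print(o["tool_pos"],o["contact_force"])
piv=np.array([.5601,.0427]);v=o["tool_pos"][:2]-piv;print("lever",np.arctan2(v[1],v[0])+.5-.13225,np.hypot(*v))
Rm=R.from_rotvec(o["tool_rot"]).as_matrix();a0=.13225-.5
P=lambda t:.07*np.array([np.cos(a0+t),np.sin(a0+t),0])
for t in (.95,1.0,1.045,1.08): print(t,(Rm.T@(P(t)-P(.9))*1000).round(1),round(-np.rad2deg(t-.9),1))
```

```text
[0.6215 0.0779 0.2447] [ 5.0033  4.2438 -7.9911]
lever 0.8885200346529532 0.07080280461228029
0.95 [0.1 3.5 0. ] -2.9
1.0 [0.3 7.  0. ] -5.7
1.045 [ 0.7 10.1  0. ] -8.3
1.08 [ 1.1 12.5  0. ] -10.3
```

>>> {"op": "step_arm", "data": {"commands": [[15,[0,3.5,0],-2.9],[15,[0.3,7,0],-5.7],[15,[0.7,10.1,0],-8.3],[15,[0.7,10.1,0],-8.3],[15,[0.7,10.1,3],-8.3],[15,[0.7,10.1,6],-8.3],[15,[0.7,10.1,6],-8.3]]}}

```text
t: 6.52
tool_pos: [0.6159, 0.0861, 0.2387]
tool_rot: [-1.042, 2.962, 0.004]
contact_force: [4.7, 5.3, -6.0]
opening: 0.0247
grip_force: 39.8
```

>>> {"op": "step_arm", "data": {"commands": [[15,[0,0,2.5],0],[15,[0,0,5],0],[25,[0,0,5],0],[40,[0,0,5],0],[60,[0,0,5],0],[70,[0,0,5],0],[70,[0,0,0],0],[70,[0,0,-40],0],[70,[0,0,-95],0],[80,[0,0,-130],0],[80,[0,0,-130],0],[80,[0,0,-130],0]]}}

```text
t: 8.02
tool_pos: [0.6157, 0.0852, 0.3695]
tool_rot: [1.043, -2.962, -0.0]
contact_force: [0.2, 0.7, -0.6]
opening: 0.0683
grip_force: 0.0
```

Run:
```python
from h import *
print(monitor.get_obs()["tool_pos"])
i=eyes.camera_info("wrist");im=eyes.get_image("wrist");cv2.imwrite("pics/w2.png",im[:,:,::-1]);np.savez("w2",**i)
i2=eyes.camera_info("top")
# expected post top px at theta, lift 0
for t in(1.02,1.045,1.07):
    p=np.array([.5601,.0427])+.07*np.array([np.cos(.13225-.5+t),np.sin(.13225-.5+t)])
    print(t,"post",proj(i,[*p,.098]),"collar top",proj(i,[*p,.092]),"if riding",proj(i,[*p,.1]))
```

```text
[0.6157 0.0852 0.3695]
1.02 post [[278.0761 210.291 ]] collar top [[278.0914 208.2211]] if riding [[278.0709 211.0024]]
1.045 post [[280.3834 210.3163]] collar top [[280.3466 208.2459]] if riding [[280.3961 211.0279]]
1.07 post [[282.6907 210.286 ]] collar top [[282.6019 208.2162]] if riding [[282.7213 210.9974]]
```

View pics/w2.png

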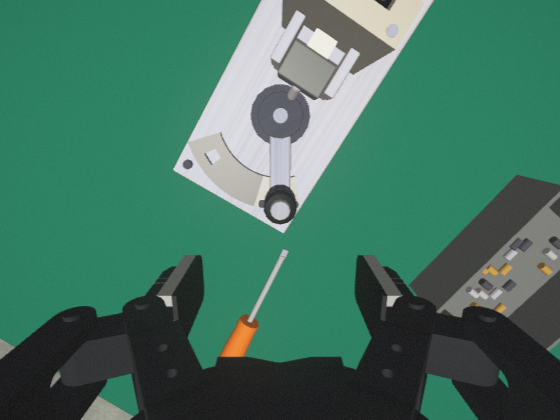

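The lever now stands at about 1.045 rad. Its post is at (280,209), as predicted for the hole, with the post top standing proud of the collar, and the contact slide is drawn back from the well. Next is the converter.

```bash
python3 -c "
from h import *
go([.4491,.0279,.38],1.703)"
```

```text
shift [165.7  59.7 -11.1] yaw 31.2 toolY ang 2.2478 F [-0.809   0.0598 -0.5724] t 8.075 q6 -2.2299368136654225
```

>>> {"op": "step_arm", "data": {"commands": [[100,[30,10,-6],7],[100,[75,27,-11],16],[100,[125,45,-11],26],[100,[155,56,-11],31.2],[100,[165.7,59.7,-11],31.2],[100,[165.7,59.7,-11],31.2],[100,[165.7,59.7,-11],31.2]]}}

```text
t: 8.95
tool_pos: [0.4502, 0.0281, 0.381]
tool_rot: [0.209, -3.134, -0.0]
contact_force: [0.9, 0.3, 0.2]
opening: 0.0853
grip_force: 0.0
```

Run:
```python
from h import *
print(monitor.get_obs()["tool_pos"])
i=eyes.camera_info("wrist");im=eyes.get_image("wrist")[:,:,::-1].copy();cv2.imwrite("pics/w3.png",im);np.savez("w3",**i)
p=proj(i,[.4491,.0279,.122])[0];print("exp px",p)
x0,y0=(p-75).astype(int)
V=im.max(2)
cr=im[max(y0,0):y0+150,max(x0,0):x0+150]
cv2.imwrite("pics/w3c.png",cv2.resize(cr,None,fx=4,fy=4,interpolation=cv2.INTER_CUBIC))
print(x0,y0,[V[int(p[1]),int(c)] for c in range(x0,x0+150,5)],[V[r,int(p[0])] for r in range(max(y0,0),y0+150,5)])
```

```text
[0.4502 0.0281 0.381 ]
exp px [277.9606 213.7161]
202 138 [np.uint8(134), np.uint8(136), np.uint8(136), np.uint8(142), np.uint8(220), np.uint8(224), np.uint8(222), np.uint8(235), np.uint8(235), np.uint8(220), np.uint8(70), np.uint8(72), np.uint8(68), np.uint8(66), np.uint8(66), np.uint8(64), np.uint8(65), np.uint8(60), np.uint8(61), np.uint8(63), np.uint8(61), np.uint8(57), np.uint8(229), np.uint8(228), np.uint8(221), np.uint8(223), np.uint8(220), np.uint8(219), np.uint8(136), np.uint8(135)] [np.uint8(223), np.uint8(109), np.uint8(107), np.uint8(237), np.uint8(237), np.uint8(237), np.uint8(237), np.uint8(71), np.uint8(76), np.uint8(77), np.uint8(74), np.uint8(72), np.uint8(70), np.uint8(68), np.uint8(66), np.uint8(64), np.uint8(65), np.uint8(60), np.uint8(59), np.uint8(58), np.uint8(60), np.uint8(62), np.uint8(63), np.uint8(85), np.uint8(197), np.uint8(227), np.uint8(225), np.uint8(225), np.uint8(150), np.uint8(149)]
```

View pics/w3c.png

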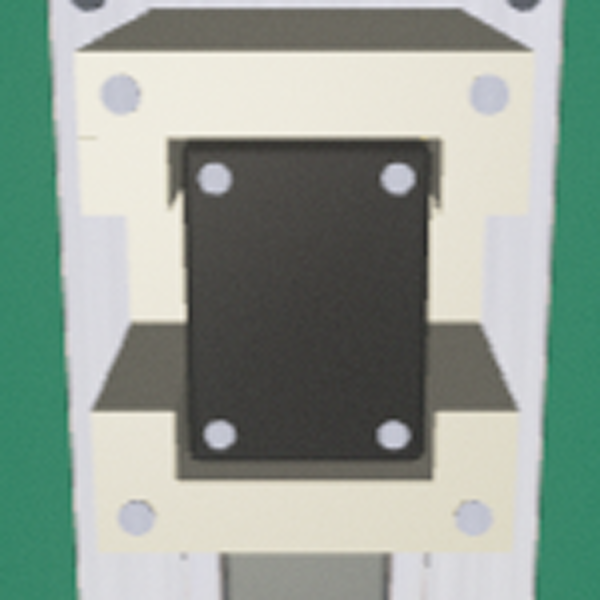

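The crop shows the converter's lid centred in the well, its edges at crop columns 188–427 and rows 140–460. The cut-outs on both sides are free.

Run:
```python
from h import *
i=dict(np.load("w3.npz"))
f=lambda u,v:(202+u/4,138+v/4)
w=ray(i,[f(188,300),f(427,300),f(307,141),f(307,460),f(215,179),f(397,179),f(219,435),f(393,435)],.122)
print(w,"mid",w[:2].mean(0),w[2:4].mean(0),"screws",w[4:].mean(0),np.hypot(*(w[0]-w[1])),np.hypot(*(w[2]-w[3])))
c=w[4:].mean(0)
go([*c,.25],1.703)
```

```text
[[0.4513 0.0071]
 [0.4456 0.0498]
 [0.4199 0.0246]
 [0.4793 0.0325]
 [0.4287 0.0094]
 [0.4245 0.0411]
 [0.4765 0.0157]
 [0.4722 0.0476]] mid [0.4485 0.0285] [0.4496 0.0285] screws [0.4505 0.0285] 0.04306653198026423 0.059883500162078586
shift [ -0.3   0.3 131.1] yaw 0.1 toolY ang 1.7041 F [ 0.094  -0.8681  0.4465] t 9.0 q6 -1.8069580788524626
```

>>> {"op": "step_arm", "data": {"commands": [[100,[0.4,0.3,35],0],[100,[0.4,0.3,80],0],[100,[0.4,0.3,115],0],[100,[0.4,0.3,130],0],[80,[0.4,0.3,132],0],[65,[0.4,0.3,132],0],[55,[0.4,0.3,132],0],[40,[0.4,0.3,132],0],[40,[0.4,0.3,132],0],[40,[0.4,0.3,132],0]], "squeeze": 60}}

```text
t: 10.25
tool_pos: [0.4499, 0.028, 0.251]
tool_rot: [-0.208, 3.131, -0.001]
contact_force: [0.4, -1.1, 6.0]
opening: 0.0434
grip_force: 62.4
```

>>> {"op": "step_arm", "data": {"commands": [[40,[0,0,-3],0],[40,[0,0,-6],0],[40,[0,0,-10],0],[40,[0,0,-15],0]]}}

```text
t: 10.75
tool_pos: [0.4487, 0.0283, 0.264]
tool_rot: [0.208, -3.133, -0.0]
contact_force: [0.5, -0.2, -5.3]
opening: 0.0432
grip_force: 61.7
```

>>> {"op": "step_arm", "data": {"commands": [[40,[0,0,-8],0],[40,[0,0,-18],0],[40,[0,0,-30],0],[40,[0,0,-42],0],[40,[0,0,-55],0],[40,[0,0,-70],0],[40,[0,0,-85],0],[40,[0,0,-100],0],[40,[0,0,-115],0],[40,[0,0,-130],0],[40,[0,0,-140],0],[40,[0,0,-140],0]]}}

```text
t: 12.25
tool_pos: [0.4493, 0.0282, 0.4053]
tool_rot: [-0.208, 3.133, -0.0]
contact_force: [-0.7, -0.7, -4.4]
opening: 0.0433
grip_force: 61.7
```

Run:
```python
from h import *
for n in("top","scene"):
    cv2.imwrite(f"pics/{n}2.png",eyes.get_image(n)[:,:,::-1])
i=eyes.camera_info("top");im=cv2.imread("pics/top2.png")
s=cv2.imread("pics/scene2.png")
out=np.hstack([cv2.resize(s[100:280,190:340],None,fx=3,fy=3,interpolation=cv2.INTER_CUBIC)[:540],cv2.resize(im[185:305,370:470],None,fx=3.4,fy=4.5,interpolation=cv2.INTER_CUBIC)])
cv2.imwrite("pics/c2.png",out);print(out.shape)
```

```text
(540, 790, 3)
```

View pics/c2.png

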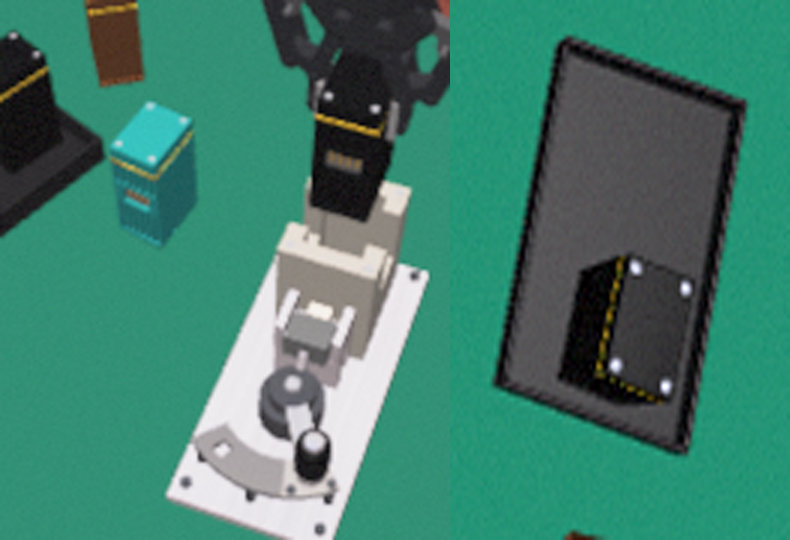

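The converter hangs upright above the well. The lever sits over the release plate with the collar fully down and the post proud. The tray's upper half is free.

Run:
```python
from h import *
i=eyes.camera_info("top")
c=np.array([[370+(u-450)/3.4,185+v/4.5] for u,v in((636,268),(686,288),(615,365),(666,386))]);w=ray(i,c,.114);print("finished",w.mean(0), w)
t=np.array([.473,-.3203]);u=np.array([np.cos(-.2566),np.sin(-.2566)]);print("exp",t-.049*u,"target",t+.049*u)
go([*(t+.049*u),.40],1.314)
```

```text
finished [ 0.4236 -0.3105] [[ 0.4509 -0.3021]
 [ 0.4421 -0.333 ]
 [ 0.4051 -0.2878]
 [ 0.3961 -0.3191]]
exp [ 0.4256 -0.3079] target [ 0.5204 -0.3327]
shift [ -23.2 -367.2    3.7] yaw 22.3 toolY ang 1.7032 F [-0.9545  0.2149 -4.6481] t 12.35 q6 -1.8061806146258843
```

>>> {"op": "step_arm", "data": {"commands": [[40,[0,-12,0],1],[40,[-2,-36,0],2.5],[40,[-4,-70,0],5],[40,[-7,-108,0],7.5],[40,[-10,-150,0],10],[40,[-12,-192,1],12.5],[40,[-15,-234,2],15],[40,[-18,-275,3],17.5],[40,[-20,-312,3],19.5],[40,[-22,-342,3],21],[40,[-23,-360,3],22],[40,[-23,-367,3],22.3]]}}

```text
t: 13.85
tool_pos: [0.5201, -0.3335, 0.4005]
tool_rot: [-0.404, -3.114, -0.001]
contact_force: [0.1, 0.4, -4.8]
opening: 0.0436
grip_force: 62.1
```

>>> {"op": "step_arm", "data": {"commands": [[40,[0,0,0],0],[40,[0,0,15],0],[40,[0,0,40],0],[40,[0,0,75],0],[40,[0,0,110],0],[40,[0,0,132],0],[40,[0,0,144],0],[40,[0,0,149],0],[40,[0,0,149],0]]}}

```text
t: 14.98
tool_pos: [0.5207, -0.3328, 0.253]
tool_rot: [0.402, 3.115, -0.001]
contact_force: [0.3, 0.3, -5.2]
opening: 0.0435
grip_force: 62.2
```

Run:
```python
from h import *
go([.5204,-.3327,.243],1.314);print(monitor.get_obs()["tool_pos"])
```

```text
shift [ 0.3 -0.  10. ] yaw 0.0 toolY ang 1.3141 F [ 0.3396  0.3179 -5.1998] t 14.975 q6 -2.003194233338695
[ 0.5207 -0.3328  0.253 ]
```

>>> {"op": "step_arm", "data": {"commands": [[40,[0,0,2],0],[40,[0,0,4],0],[40,[0,0,6],0],[40,[0,0,7],0],[40,[0,0,8],0],[40,[0,0,8],0]]}}

```text
t: 15.72
tool_pos: [0.5203, -0.3325, 0.2441]
tool_rot: [-0.402, -3.116, -0.0]
contact_force: [-0.3, -0.3, -3.8]
opening: 0.0434
grip_force: 62.2
```

>>> {"op": "step_arm", "data": {"commands": [[40,[0,0,0.7],0],[40,[0,0,1.4],0],[40,[0,0,1.4],0]]}}

```text
t: 16.1
tool_pos: [0.5204, -0.3326, 0.2431]
tool_rot: [0.402, 3.116, -0.0]
contact_force: [-0.4, 1.1, -2.8]
opening: 0.0433
grip_force: 62.5
```

>>> {"op": "step_arm", "data": {"commands": [[40,[0,0,0.7],0],[40,[0,0,1.4],0],[40,[0,0,1.4],0]]}}

```text
t: 16.48
tool_pos: [0.5205, -0.3327, 0.2431]
tool_rot: [-0.402, -3.116, 0.0]
contact_force: [-4.6, 2.0, 4.7]
opening: 0.0433
grip_force: 63.6
```

>>> {"op": "step_arm", "data": {"commands": [[56,[0,0,0],0],[62,[0,0,0],0],[75,[0,0,0],0],[90,[0,0,0],0],[90,[0,0,0],0],[95,[0,0,-10],0],[95,[0,0,-35],0],[95,[0,0,-80],0],[95,[0,0,-125],0],[95,[0,0,-160],0],[95,[20,0,-170],0],[95,[20,0,-170],0]]}}

```text
t: 17.98
tool_pos: [0.5006, -0.3274, 0.4138]
tool_rot: [0.402, 3.112, -0.003]
contact_force: [-0.5, 0.0, -0.2]
opening: 0.081
grip_force: 0.0
```

>>> {"op": "step_arm", "data": {"commands": [[95,[0,50,0],0],[95,[0,100,0],0],[95,[0,160,0],0],[95,[0,220,0],0],[95,[0,270,0],0],[95,[0,300,0],0],[95,[0,300,0],0],[95,[0,300,0],0]]}}

```text
t: 18.98
tool_pos: [0.5772, -0.0377, 0.4107]
tool_rot: [-0.402, -3.115, 0.001]
contact_force: [-0.1, 0.4, -0.0]
opening: 0.0812
grip_force: 0.0
```

Run:
```python
from h import *
s=eyes.get_image("scene")[:,:,::-1];t=eyes.get_image("top")[:,:,::-1]
out=np.hstack([cv2.resize(s[75:295,120:340],(400,400),interpolation=cv2.INTER_CUBIC),cv2.resize(t[145:345,300:500],(400,400),interpolation=cv2.INTER_CUBIC)])
cv2.imwrite("pics/fin.png",out)
```

```text
(no output)
```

View pics/fin.png

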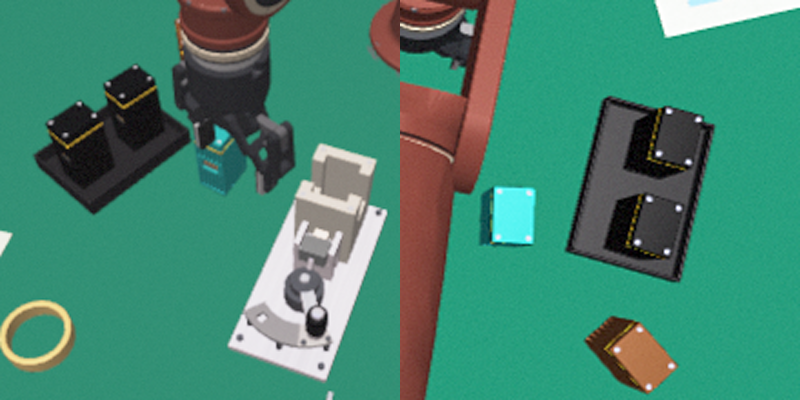

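Both black converters stand upright side by side in the tray. The well is empty, the lever is in its release hole, and the turquoise and brown look-alikes have not moved. The arm is clear of everything.

```bash
python3 -c "
from station import finish_job
print(finish_job())"
```

```text
the job is handed in; nothing more can be done
None
```

The lever is pinned in the release hole at about 1.045 rad, the converter stands upright in the tray beside the finished one, and the job was handed in at about 19 s; no verdict came back.

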